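Nip up a leaning clamp screw with a T-handled hex key

TASK

Take the smaller T-handled hex key out of its stand and fit it into the clamp screw hidden at the bottom of the round hole in the fixture's sloping face, turning the key until it drops fully home in the hex socket. Then turn the screw clockwise until it comes up against its stop (about an eighth of a turn), and let go, leaving the key home in the screw. Leave the larger key in its stand and do not push the loose tube offcut or the welding square about.

Things in the scene. Friction and masses are not known exactly. Their poses are not given: they have to be found in the camera images.
- key_grip (a point): Centre of the handle of the smaller T-handled hex key (about 300 g): black bar 100 mm long (y of this frame), 20 mm wide (x), 28 mm tall (z); z points from the shaft's tip up through the handle. It starts upright in its stand, turned by any angle, hanging on its collar on the stand's top, and lifts straight out. Starts 156 mm above the table.
- key_tip (a point): Centre of the smaller key's tip, 144 mm below key_grip, same axes. Dark steel hexagonal shaft, 20 mm across flats (two flats face +x and -x); the last 4 mm are a cone down to 14 mm diameter. Round collar on the shaft, 44 mm diameter, 8 mm thick, underside 104 mm above the tip; its top is 18 mm below the handle.
- stand_a: Fixed stand of the smaller key: upright square steel tube, 40 mm outside, 30 mm inside, top 116 mm above the table, on a 100 x 100 x 8 mm foot plate. Origin under its centre. The two stands stand left and right of the fixture and may change places.
- stand_b: Fixed stand of the larger key: the same with a tube of 54 mm outside, 44 mm inside.
- bigkey_grip (a point): Centre of the handle of the larger key, which is too thick for the hole and stays in its stand: handle 140 x 26 x 34 mm, shaft 30 mm across flats; same axes as key_grip, handle centre 159 mm above the table.
- mouth (a point): Centre of the mouth of the round hole (30 mm diameter, 2 mm chamfer) in the fixture's sloping steel face (95 mm along the slope, 92 mm wide), 95 mm above the table. z is the hole's axis pointing out of the face, leaning 30 degrees from vertical towards the fixture's near side, roughly towards the robot; x points up the slope, y across it.
- socket (a point): Centre of the rim of the screw's hex socket (22 mm across flats, 22 mm deep) in the hole, 22 mm below the mouth; same axes as mouth, NOT the socket's turn, which is unknown (repeats every 60 degrees). The key's cone enters 4 mm at any turn; lined up within about 8 degrees it sinks 18 mm more: tip 44 mm below the mouth. A light push (5 to 8 N) does not turn the screw.
- fixture: The fixed clamp fixture: grey base plate 150 x 140 x 12 mm, sloping steel block with the hole on top; origin on the table plumb below the mouth, x away from the robot, z up. Beyond it (+x, up to 265 mm) it holds a bent ring of 20 mm bar, 220 mm across, 20 to 65 mm above the table with its pins.
- screw (a joint): Turn of the clamp screw since the start (rad): 0 at the start, growing clockwise as seen from outside looking into the hole; it cannot turn back below 0 and comes against a stop at 0.8 rad. It turns with a steady friction of 0.2 N m and stays where it is left. The key has about 10 degrees of free play either way in the socket.
- offcut_mid (a point): Centre of a loose offcut of square steel tube, 110 x 34 x 34 mm, lying along its x on the right; bystander.
- square_mid (a point): Middle of a loose flat grey welding square (three-cornered, 100 x 100 mm, 20 mm thick) lying on the left; bystander.
Not all that is in view belongs to the job. Leave any purple or yellow look-alike of the part that bears key_grip alone.

How it is judged:
On the way:
1. the smaller key has dropped home in the screw's socket (z of key_tip in the frame of mouth below -0.036 m and angle between the z axis of key_tip and the z axis of mouth, either way round below 0.2 rad and distance between key_tip and mouth below 0.05 m and value of joint screw below 0.6 rad), for 0.1 s.
At the end, for the whole second after the job is handed in: Screw turned clockwise to its stop (over 0.62 of 0.8 rad); smaller key left home in it (tip at least 36 mm below the mouth, shaft within 0.2 rad of the hole's axis); larger key, offcut and welding square within 40 mm of where they were (value of joint screw above 0.62 rad and z of key_tip in the frame of mouth below -0.036 m and distance between key_tip and mouth below 0.05 m and angle between the z axis of key_tip and the z axis of mouth, either way round below 0.2 rad); the robot touches nothing.
It fails at once if the larger key was disturbed (moved more than 40 mm) (distance of bigkey_grip from where it was at the start of the episode above 0.04 m).
It fails at once if the tube offcut was pushed about (more than 40 mm) (distance of offcut_mid from where it was at the start of the episode above 0.04 m).
It fails at once if the welding square was pushed about (more than 40 mm) (distance of square_mid from where it was at the start of the episode above 0.04 m).
It also fails if it takes over 51 s, if anything falls off the work surface, if the arm or the gripper's body presses on something with over 40 N, if the wrist force passes 120 N, or if a joint passes its speed limit or range.

ROBOT

A 6-joint arm with a two-finger parallel gripper is mounted at the origin on the work surface. World frame = base frame: x ahead of the robot, y to its left, z up, the work surface at z = 0. Lengths are in m, angles in rad, forces in N, time in s.
With the tool pointing down it reaches from about 0.35 to 0.775 m from the base axis. Payload 5.5 kg.
Tool frame: the origin (TCP) lies between the finger pads; the fingertips stand 19 mm ahead of it and the grasp point (between the pads) is the TCP (env.tcp_to_tips is the distance from the TCP to the fingertips, in m); z points along the fingers, y is the direction in which the jaws open and shut (so a half turn about z gives the same grasp; the last joint's range is limited). The gripper opens to 85 mm and grips with 20 to 120 N. Pads are 22 mm wide; open, the fingers measure 114 mm over their backs; the gripper's body (76 mm by 85 mm) begins 54 mm behind the grasp point. The pads swing forward as they close: fully open they stand 13 mm farther back than shut.
Start: joints at [-1.265, 0.313, 0.046, 1.304, 0, 1.431], TCP at [0.248, -0.519, 0.25] pointing down, gripper open.
Joint ranges: [-2.76, 2.76], [-0.86, 1.69], [-1.03, 1.26], [-2.2, 2.34], [-1.47, 1.5], [-3.14, 3.14]. Speed limits (rad/s): [2.57, 2.57, 3.14, 3.14, 3.14, 3.14].

INTERFACE

Orientations are given as a unit quaternion [w, x, y, z].
In Python, from workcell import env, eyes, job gives the robot as it stands. The module is installed in compiled form; this text tells all that it offers.
- The arm moves only by the tool move_arm, never from a script. Its argument "commands" is a list of rows, each a list of 3 entries, a list of its own where there are three numbers: the shift along the world's x, y, z as a fraction of full scale, then the turn, a rotation vector about the world's x, y, z as a fraction of full scale, then the gripper command: -1 is shut, 1 is fully open, values between are in proportion. In form: [[[x, y, z], [wx, wy, wz], gripper], ...]. A call has 1 to 5 rows; each row shifts and turns the commanded pose from where the row before left it; what a row does not reach is not made up. Full scale, the value 1, is 0.04 m for a shift and 8 degrees for a turn. A row lasts 1/10 s, in which the tool goes at most 50 mm and 8.59 degrees, less where a joint would pass 70% of its speed; a pose out of reach is approached as far as the arm can. A call with a number of a shift or a turn outside -1 to 1 is refused whole. A call with a gripper value outside its range is refused whole. The fingers move at their own pace and stop on an object; "newtons" is the grip in N (left out, the last holds). Time passes only in rows, so rows that do not move let the fingers close. It gives the time, the measured TCP pose, the force and the opening at its end, in the units of the state.
- env.get_state(): the state, without advancing time (a new reading comes with each control period).
- eyes.read_camera(name): name is "scene" or "side" or "wrist"; returns a dict with "frame" (384x512x3 uint8, red, green, blue), "mtx" (3x3 intrinsics, pixels), "camera_from_world" (4x4, takes a point from world to camera coordinates); the wrist camera has in their place "mount" (4x4, takes a point from camera to tool coordinates, whose origin is the TCP and whose axes are the flange's). Camera axes: x right, y down, z forward; pixel columns grow to the right and rows downward; lengths in m; the calibration is good to about 2 mm. A picture is of the moment at which its call begins: read the wrist's pose just before it. There is no depth.
- job.hand_in(): hands the job in, once; it reports no verdict.
The state is a dict: "clock": time; "joint_pos": joint angles; "qvel": joint speeds; "tau": joint torques, N m; "tcp_pos": TCP position; "orientation": TCP orientation; "wrist_force": force on the tool from outside, world axes, zero at the start; "ft_torque": the same for the moment, N m; "finger_gap": finger opening in m.
Only numpy, scipy, OpenCV 4.12 (cv2) and the standard library are available. Lean on these libraries where they do the work, as an engineer would, in place of code of your own. Each camera call takes 0.05 s, during which the arm holds its last target.

## Working session

There is one attempt and no reset: what is moved stays moved. The work goes in short steps, Python scripts to look and compute and a tool call to move; the robot and the scene stay as the last step left them, time stands still between calls to the robot, and variables do not carry over. Pictures are saved under pics/ and viewed, and the job is handed in when it is done.

Besides the shell and the picture viewer there is one more tool, called after "Emit:" as name(argument=value, ...) on one line, values as JSON. move_arm: Moves the arm, as the interface text tells. Its arguments: {"type":"object","properties":{"commands":{"type":"array","items":{"type":"array"}},"newtons":{"type":"number"}},"required":["commands"]}

```bash
mkdir -p pics; ls; cat > h.py <<'E'
import numpy as np, cv2
from scipy.spatial.transform import Rotation as R
from workcell import env, eyes, job
def q2R(q): return R.from_quat([q[1],q[2],q[3],q[0]])
def cam(name):
    s=env.get_state(); d=eyes.read_camera(name); 
    if name=="wrist":
        T=np.eye(4);T[:3,:3]=q2R(s["orientation"]).as_matrix();T[:3,3]=s["tcp_pos"]
        W=T@np.array(d["mount"])
    else: W=np.linalg.inv(np.array(d["camera_from_world"]))
    return d["frame"],np.array(d["mtx"]),W
def save(name,f): cv2.imwrite(name,cv2.cvtColor(f,cv2.COLOR_RGB2BGR))
def ray(K,W,px):
    d=W[:3,:3]@np.linalg.solve(K,[px[0],px[1],1]); return W[:3,3],d/np.linalg.norm(d)
def onz(K,W,px,z):
    o,d=ray(K,W,px); return o+d*(z-o[2])/d[2]
def tri(rays):
    A=np.zeros((3,3));b=np.zeros(3)
    for o,d in rays:
        P=np.eye(3)-np.outer(d,d);A+=P;b+=P@o
    x=np.linalg.solve(A,b); return x,[np.linalg.norm(np.cross(x-o,d)) for o,d in rays]
def proj(K,W,p):
    c=np.linalg.inv(W)@np.append(p,1); u=K@c[:3]; return u[:2]/u[2]
E
python3 - <<'E'
from h import *
for n in ["scene","side","wrist"]:
    f,K,W=cam(n); save(f"pics/{n}0.png",f); np.savez(f"{n}0.npz",f=f,K=K,W=W); print(n,W[:3,3].round(3),W[:3,2].round(2))
print(env.get_state())
E
```

```text
pics
scene [0.999 0.875 1.084] [-0.36 -0.61 -0.71]
side [0.355 0.759 0.772] [ 0.19 -0.72 -0.67]
wrist [ 0.321 -0.483  0.374] [-0.29 -0.14 -0.95]
{'clock': 0.15, 'joint_pos': array([-1.26459898e+00,  3.13829580e-01,  4.52546649e-02,  1.30358346e+00,
        1.17162323e-05,  1.43121633e+00]), 'qvel': array([-0.00073989, -0.00111141,  0.00487886, -0.00078178,  0.00087202,
       -0.0003211 ]), 'tau': array([ 1.41494656e-03, -4.81064773e+01,  2.98815483e+01,  1.39544133e-02,
       -6.93915308e-05,  2.93749383e-05]), 'tcp_pos': array([ 0.24781725, -0.51847708,  0.24961875]), 'orientation': array([-6.79150394e-04,  9.75262760e-01,  2.21047701e-01, -5.08318757e-05]), 'wrist_force': array([-0.85815791, -0.54047703, -0.31543927]), 'ft_torque': array([-0.01511542, -0.0276966 ,  0.03901111]), 'finger_gap': 0.08539622456358394}
```

View pics/scene0.png

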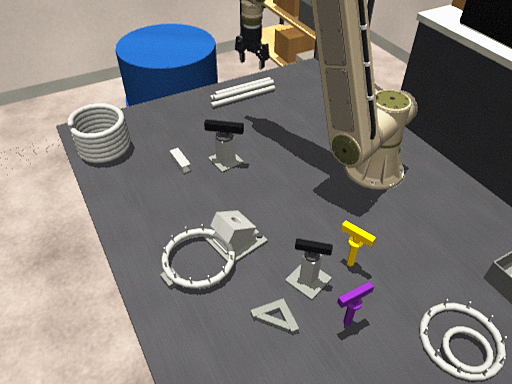

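View pics/side0.png

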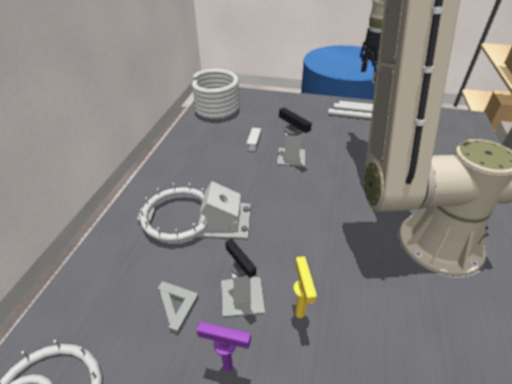

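View pics/wrist0.png

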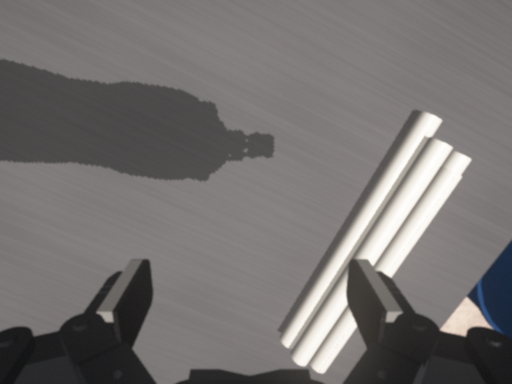

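Candidates for the smaller key, as scene pixels: black bar at (224,127) on the right, black bar at (313,247) on the left, purple (356,294) and yellow (358,234) look-alikes. The coloured ones are excluded. I'll measure the two black handles to tell them apart.

```bash
python3 - <<'E'
from h import *
ims=[]
boxes={"scene":[(195,105,60,50),(285,225,55,45)],"side":[(270,100,50,40),(218,232,45,50)]}
rays={0:[],1:[]}
for n in ["scene","side"]:
    z=np.load(f"{n}0.npz");f,K,W=z["f"],z["K"],z["W"]
    for i,(x,y,w,h) in enumerate(boxes[n]):
        c=f[y:y+h,x:x+w]; m=(c.max(2)<38).astype(np.uint8)
        nl,l,st,ce=cv2.connectedComponentsWithStats(m)
        k=1+np.argmax(st[1:,4]); mm=(l==k).astype(np.uint8)
        co=max(cv2.findContours(mm,0,2)[0],key=cv2.contourArea)
        r=cv2.minAreaRect(co); b=cv2.boxPoints(r)+[x,y]
        hz=.156
        P=[onz(K,W,p,hz)[:2].round(3) for p in b]
        cen=np.array(r[0])+[x,y]
        rays[i].append(ray(K,W,cen))
        print(n,i,st[k],cen.round(1),r[1],r[2],[list(p) for p in P], onz(K,W,cen,hz).round(3))
        ims.append(cv2.resize(np.concatenate([c,np.repeat(mm[...,None]*255,3,2)],1),(390,290),interpolation=0))
for i in rays: print(tri(rays[i]))
save("pics/c1.png",np.vstack([np.hstack(ims[:2]),np.hstack(ims[2:])]))
E
```

```text
scene 0 [ 10  15  39  17 396] [223.7 128.8] (38.706947326660156, 14.925558090209961) 5.7105937004089355 [[np.float64(0.558), np.float64(-0.299)], [np.float64(0.517), np.float64(-0.379)], [np.float64(0.403), np.float64(-0.292)], [np.float64(0.449), np.float64(-0.216)]] [ 0.482 -0.295  0.156]
scene 1 [ 10  14  37  16 334] [312.9 248. ] (36.669925689697266, 13.184297561645508) 10.124671936035156 [[np.float64(0.557), np.float64(0.291)], [np.float64(0.527), np.float64(0.256)], [np.float64(0.453), np.float64(0.323)], [np.float64(0.484), np.float64(0.356)]] [0.505 0.307 0.156]
side 0 [ 10  11  30  21 206] [293.8 121.6] (33.883262634277344, 8.389832496643066) 24.904767990112305 [[np.float64(0.537), np.float64(-0.309)], [np.float64(0.535), np.float64(-0.364)], [np.float64(0.417), np.float64(-0.291)], [np.float64(0.422), np.float64(-0.241)]] [ 0.476 -0.3    0.156]
side 1 [  9  14  28  30 122] [239.2 261.5] (38.77497482299805, 8.296577453613281) 41.4964714050293 [[np.float64(0.544), np.float64(0.295)], [np.float64(0.537), np.float64(0.276)], [np.float64(0.457), np.float64(0.328)], [np.float64(0.464), np.float64(0.346)]] [0.499 0.312 0.156]
(array([ 0.47733982, -0.30537506,  0.15051938]), [np.float64(0.0020884652915508246), np.float64(0.0020884652915510392)])
(array([0.50129998, 0.30364737, 0.14733442]), [np.float64(0.0018230474443571695), np.float64(0.0018230474443572367)])
```

View pics/c1.png

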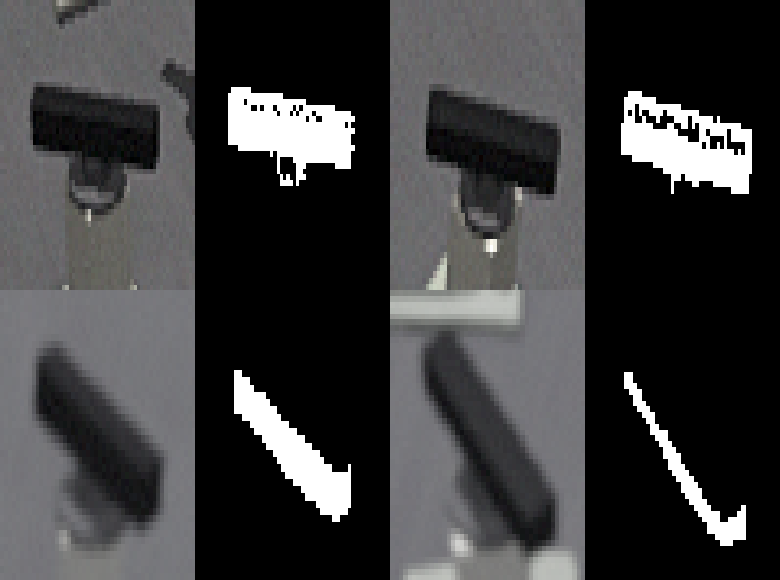

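The left bar measures about 100 mm and the right about 140 mm, so the smaller key is the left one at (0.501, 0.305). Next I'll crop the fixture hole.

```bash
python3 - <<'E'
from h import *
a=[]
for n,(x,y,w,h) in {"scene":(200,200,80,70),"side":(190,170,80,70)}.items():
    z=np.load(f"{n}0.npz");a.append(cv2.resize(z["f"][y:y+h,x:x+w],(400,350),interpolation=cv2.INTER_CUBIC))
save("pics/c2.png",np.hstack(a))
E
```

```text
(no output)
```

View pics/c2.png

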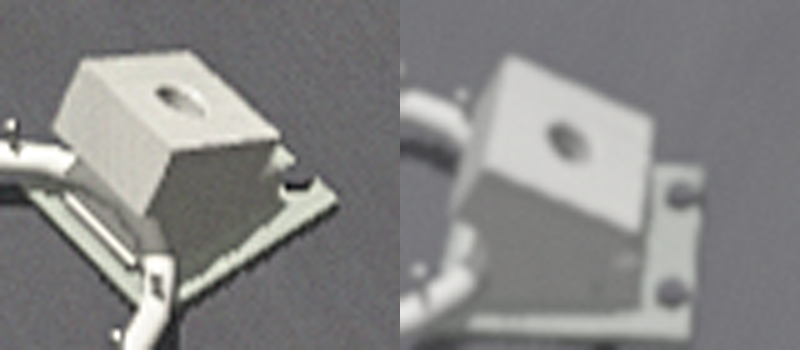

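```bash
python3 - <<'E'
from h import *
A=np.load("scene0.npz");B=np.load("side0.npz")
pa=np.array([(181,101),(85,60),(190,50),(280,137),(172,150)])/5+[200,200]-.4
pb=np.array([(170,142),(88,165),(112,55),(253,120),(240,235)])/5+[190,170]-.4
for p,q in zip(pa,pb): print(tri([ray(A["K"],A["W"],p),ray(B["K"],B["W"],q)]), onz(A["K"],A["W"],p,.095).round(3),onz(B["K"],B["W"],q,.095).round(3))
E
```

```text
(array([0.61738764, 0.06306918, 0.0938029 ]), [np.float64(0.0012100406287782008), np.float64(0.0012100406287781935)]) [0.618 0.066 0.095] [0.617 0.063 0.095]
(array([0.66428902, 0.04455705, 0.09123929]), [np.float64(0.03116556481232618), np.float64(0.03116556481232616)]) [0.655 0.007 0.095] [0.656 0.092 0.095]
(array([0.63048764, 0.10513301, 0.18760436]), [np.float64(0.0031168460467033412), np.float64(0.0031168460467032896)]) [0.594 0.03  0.095] [ 0.675 -0.004  0.095]
(array([0.57103076, 0.09942871, 0.11643494]), [np.float64(0.030789358979009706), np.float64(0.030789358979009588)]) [0.579 0.12  0.095] [0.576 0.033 0.095]
(array([ 0.59607159,  0.00204524, -0.03199957]), [np.float64(0.002879792548468262), np.float64(0.0028797925484682226)]) [0.641 0.098 0.095] [0.558 0.125 0.095]
```

```bash
python3 - <<'E'
from h import *
A=np.load("scene0.npz");B=np.load("side0.npz")
pa=np.array([(181,101),(85,60),(190,50),(280,137),(172,150)])/5+[200,200]-.4
pb=np.array([(170,142),(112,55),(253,120),(240,235),(88,165)])/5+[190,170]-.4
P=[]
for p,q in zip(pa,pb): x,e=tri([ray(A["K"],A["W"],p),ray(B["K"],B["W"],q)]);P.append(x);print(x.round(4),np.round(e,4))
P=np.array(P);up=(P[1]+P[4]-P[2]-P[3]);print(np.degrees(np.arctan2(up[1],up[0])),np.degrees(np.arctan2(up[2],np.hypot(*up[:2]))))
ac=P[1]+P[2]-P[3]-P[4];print(np.degrees(np.arctan2(ac[1],ac[0])), P[1:].mean(0))
E
```

```text
[0.6174 0.0631 0.0938] [0.0012 0.0012]
[0.6629 0.0259 0.1193] [0.0016 0.0016]
[0.5837 0.0083 0.0707] [0.0008 0.0008]
[0.5667 0.0973 0.0654] [0.0001 0.0001]
[0.6476 0.1122 0.1144] [0.0009 0.0009]
11.490251543503694 30.87455178787468
-79.5304099255347 [0.61524593 0.06092987 0.09245034]
```

```bash
cat >> h.py <<'E'
def plan(p,Rm):
    s=env.get_state();dp=(np.array(p)-s["tcp_pos"])/.04
    rv=(R.from_matrix(Rm)*q2R(s["orientation"]).inv()).as_rotvec(); rr=np.degrees(rv)/8
    print("shift units",dp.round(3),"turn units",rr.round(3),"|shift| mm",(np.linalg.norm(dp)*40).round(1),"deg",np.degrees(np.linalg.norm(rv)).round(1),"clock",s["clock"])
def yawpitch(): pass
mouth=np.array([.617,.063,.095]); yaw=np.radians(11.5)
def FR(yaw): # mouth frame: x up slope, z out
    c,s=np.cos(yaw),np.sin(yaw); z=np.array([-.5*c,-.5*s,np.sqrt(.75)]); y=np.array([-s,c,0]); return np.column_stack([np.cross(y,z),y,z])
E
python3 - <<'E'
from h import *
d=eyes.read_camera("wrist"); M=np.array(d["mount"]); print(M.round(4)); print(d["mtx"])
F=FR(yaw); ax=F[:,2]
# camera: z=-ax, x_cam choice so that tool x points to robot
for a in range(0,360,90):
    xc=np.cos(np.radians(a))*F[:,0]+np.sin(np.radians(a))*F[:,1]
    Rc=np.column_stack([xc,np.cross(-ax,xc),-ax]); Rt=Rc@M[:3,:3].T
    pos=mouth+.25*ax-Rt@M[:3,3]
    print(a,Rt[:,0].round(2),Rt[:,2].round(2),pos.round(3)); plan(pos,Rt)
E
```

```text
[[ 1.000e-04 -9.475e-01 -3.199e-01  8.080e-02]
 [ 1.000e+00  0.000e+00  4.000e-04 -6.000e-04]
 [-3.000e-04 -3.199e-01  9.475e-01 -1.243e-01]
 [ 0.000e+00  0.000e+00  0.000e+00  1.000e+00]]
[[341.0996216    0.         249.12454462]
 [  0.         341.0996216  193.12505116]
 [  0.           0.           1.        ]]
0 [-0.35  0.9   0.28] [ 0.4   0.41 -0.82] [0.573 0.016 0.187]
shift units [ 8.122 13.374 -1.559] turn units [ 0.412 -4.719  9.786] |shift| mm 629.0 deg 87.0 clock 0.2
90 [-0.96 -0.2  -0.2 ] [ 0.19  0.04 -0.98] [0.596 0.059 0.205]
shift units [ 8.704 14.446 -1.106] turn units [-1.958 -0.665 20.65 ] |shift| mm 676.1 deg 166.0 clock 0.2
180 [ 0.03 -0.96  0.28] [ 0.53 -0.22 -0.82] [0.557 0.088 0.187]
shift units [ 7.731 15.172 -1.573] turn units [  2.684  -4.295 -13.158] |shift| mm 684.0 deg 112.8 clock 0.2
270 [0.65 0.13 0.75] [ 0.74  0.15 -0.66] [0.534 0.045 0.169]
shift units [ 7.149 14.1   -2.026] turn units [ 1.932 -5.781 -1.652] |shift| mm 637.5 deg 50.5 clock 0.2
```

Emit:
move_arm(commands=[[[0.54,0.89,0.3],[0.027,-0.315,0.652],1],[[0.54,0.89,0.3],[0.027,-0.315,0.652],1],[[0.54,0.89,0.3],[0.027,-0.315,0.652],1],[[0.54,0.89,0.3],[0.027,-0.315,0.652],1],[[0.54,0.89,0.3],[0.027,-0.315,0.652],1]])

```text
clock: 0.7
tcp_pos: [0.3565, -0.3392, 0.3107]
orientation: [0.015, 0.894, 0.435, 0.109]
wrist_force: [-0.1, -0.3, 0.8]
finger_gap: 0.0854
```

Emit:
move_arm(commands=[[[0.54,0.89,0.3],[0.027,-0.315,0.652],1],[[0.54,0.89,0.3],[0.027,-0.315,0.652],1],[[0.54,0.89,0.3],[0.027,-0.315,0.652],1],[[0.54,0.89,-0.5],[0.027,-0.315,0.652],1],[[0.54,0.89,-0.5],[0.027,-0.315,0.652],1]])

```text
clock: 1.2
tcp_pos: [0.465, -0.1618, 0.3071]
orientation: [0.031, 0.755, 0.62, 0.21]
wrist_force: [0.7, -0.1, -0.2]
finger_gap: 0.0856
```

Emit:
move_arm(commands=[[[0.54,0.89,-0.5],[0.027,-0.315,0.652],1],[[0.54,0.89,-0.5],[0.027,-0.315,0.652],1],[[0.54,0.89,-0.5],[0.027,-0.315,0.652],1],[[0.54,0.89,-0.5],[0.027,-0.315,0.652],1],[[0.54,0.89,-0.5],[0.027,-0.315,0.652],1]])

```text
clock: 1.7
tcp_pos: [0.5723, 0.0169, 0.2057]
orientation: [0.041, 0.569, 0.765, 0.298]
wrist_force: [0.5, -0.5, 0.6]
finger_gap: 0.0855
```

```bash
python3 - <<'E'
from h import *
f,K,W=cam("wrist"); np.savez("w1.npz",f=f,K=K,W=W); s=env.get_state();print(s["clock"],s["tcp_pos"],s["joint_pos"].round(2),np.abs(s["qvel"]).max()); print(proj(K,W,mouth))
save("pics/w1.png",cv2.resize(f,(768,576)))
E
```

```text
1.75 [0.57205097 0.02075986 0.20196698] [-0.38  0.11 -0.48  0.72  0.56  0.97] 0.16638536992138
[237.98018639 196.2452393 ]
```

View pics/w1.png

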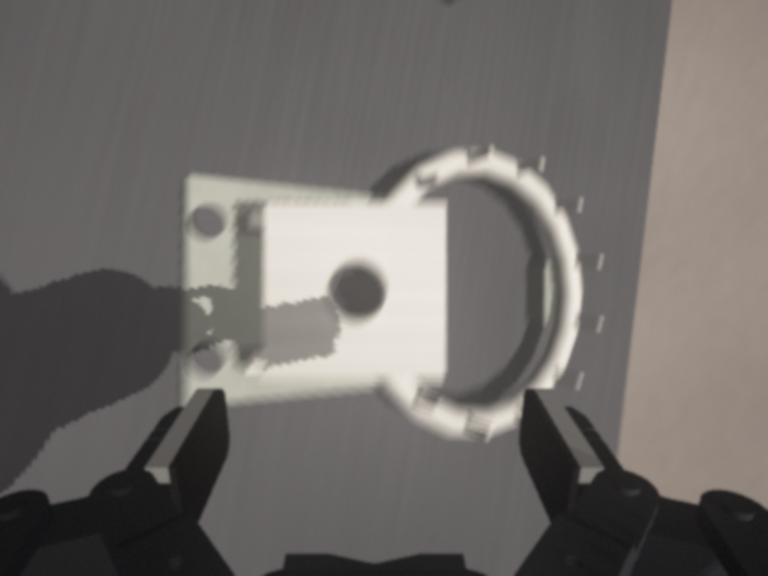

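The wrist view shows the hole at (239,194), predicted (238,196), centred on the face. I'll take a still picture with a contrast stretch inside the hole.

```bash
python3 - <<'E'
from h import *
f,K,W=cam("wrist"); f,K,W=cam("wrist"); np.savez("w2.npz",f=f,K=K,W=W); s=env.get_state();print(s["clock"],s["tcp_pos"],np.abs(s["qvel"]).max())
g=f.mean(2); 
print(proj(K,W,mouth))
c=g[168:220,212:264]; print(c.min(),c.max())
e=np.clip((c-c.min())*255/(70),0,255).astype(np.uint8)
cv2.imwrite("pics/w2.png",np.hstack([cv2.resize(e,(390,390),interpolation=cv2.INTER_CUBIC),cv2.resize(c.astype(np.uint8),(390,390),interpolation=cv2.INTER_CUBIC)]))
m=((g<150)).astype(np.uint8); 
# fit face quad & hole
m2=(g>175).astype(np.uint8)
cs=[k for k in cv2.findContours((c<150).astype(np.uint8),0,1)[0]]
k=max(cs,key=cv2.contourArea); print(cv2.fitEllipse(k), )
px=np.array(cv2.fitEllipse(k)[0])+[212,168]; print(px,onz(K,W,px,.095))
E
```

```text
1.85 [0.57076663 0.01729648 0.20407933] 0.04343175277376305
[242.00018998 199.983452  ]
76.66666666666667 234.0
((24.4974422454834, 35.10158920288086), (35.67997741699219, 48.7208137512207), 66.04438781738281)
[236.49744225 203.1015892 ] [0.61275161 0.05970804 0.095     ]
```

View pics/w2.png

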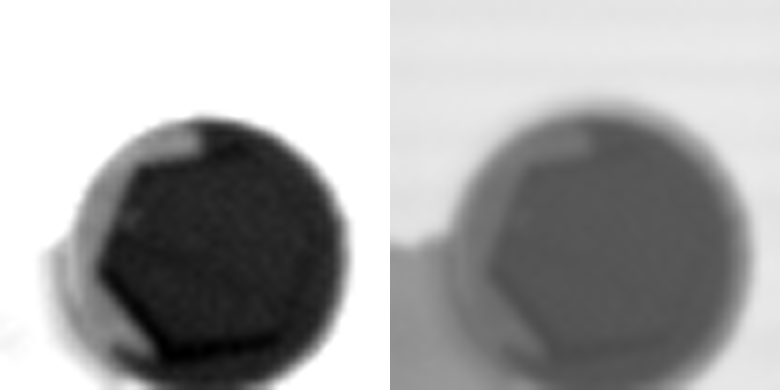

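```bash
python3 - <<'E'
from h import *
z=np.load("w2.npz");f,K,W=z["f"],z["K"],z["W"]; g=f.mean(2)
x0,y0=215,176; c=g[y0:y0+52,x0:x0+52]
e=np.clip((c-75)*255/(60),0,255).astype(np.uint8)
cv2.imwrite("pics/w3.png",cv2.resize(e,(780,780)[:2],interpolation=cv2.INTER_CUBIC)[:600])
cv2.imwrite("pics/w3.png",cv2.resize(e,(572,572),interpolation=cv2.INTER_CUBIC))
for t in (130,150,165):
    k=max(cv2.findContours((c<t).astype(np.uint8),0,1)[0],key=cv2.contourArea); (a,b),r=cv2.minEnclosingCircle(k); print(t,a+x0,b+y0,r, cv2.fitEllipse(k))
# face outline
m=(g>185).astype(np.uint8);k=max(cv2.findContours(m,0,1)[0],key=cv2.contourArea)
print(cv2.minAreaRect(k), cv2.boundingRect(k))
F=FR(yaw)
print("up slope px dir",proj(K,W,mouth+.02*F[:,0])-proj(K,W,mouth),proj(K,W,mouth+.02*F[:,1])-proj(K,W,mouth))
for h in (0,-.022,-.044): print(h,proj(K,W,mouth+h*F[:,2]))
E
```

```text
130 238.375 202.3125 19.934072494506836 ((23.742202758789062, 26.372175216674805), (36.18351745605469, 38.84422302246094), 66.56381225585938)
150 235.40909004211426 204.26623344421387 24.055864334106445 ((22.245792388916016, 27.226442337036133), (36.92675018310547, 45.47844314575195), 62.63129425048828)
165 233.8636360168457 207.1363639831543 27.393545150756836 ((21.11345672607422, 28.70714569091797), (37.16891098022461, 52.12802505493164), 50.106868743896484)
((234.6289825439453, 216.50701904296875), (174.00347900390625, 144.35145568847656), 84.36405944824219) (166, 125, 150, 172)
up slope px dir [25.73516094  0.07382232] [  0.07573227 -25.7222246 ]
0 [242.00018998 199.983452  ]
-0.022 [242.62731239 199.60955821]
-0.044 [243.16517427 199.28888203]
```

View pics/w3.png

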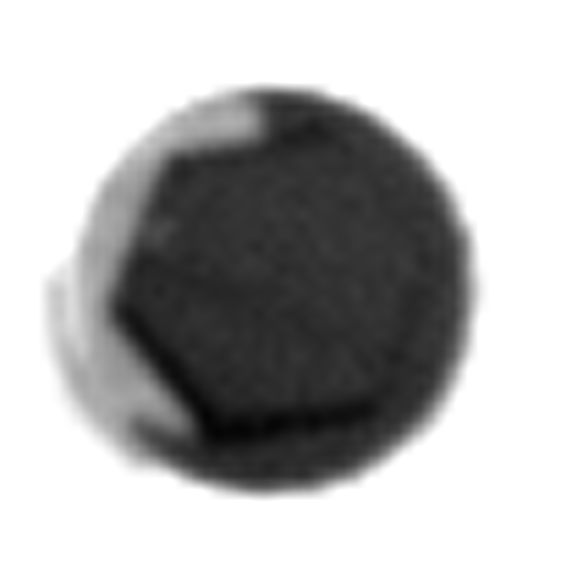

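```bash
cat >> h.py <<'E'
def down(yang): # tool y at yaw angle yang deg, pointing down
    a=np.radians(yang); y=np.array([np.cos(a),np.sin(a),0]); z=np.array([0,0,-1.]); return np.column_stack([np.cross(y,z),y,z])
E
python3 - <<'E'
from h import *
z=np.load("w2.npz");f,K,W=z["f"],z["K"],z["W"]
for px in [(238.9,201.9)]: print(onz(K,W,px,.095))
F=FR(yaw); cz=.095-.022*F[2,2]; p=onz(K,W,(215+265/11-.5,176+284/11-.5),cz); print("socket->mouth",p+.022*F[:,2])
plan([.5,.305,.26],down(47))
E
```

```text
[0.61462201 0.06101694 0.095     ]
socket->mouth [0.61351537 0.06084943 0.095     ]
shift units [-1.769  7.193  1.398] turn units [-3.855  2.131  3.684] |shift| mm 301.5 deg 45.9 clock 1.85
```

Emit:
move_arm(commands=[[[-0.22,0.9,0.3],[-0.482,0.266,0.46],1],[[-0.22,0.9,0.3],[-0.482,0.266,0.46],1],[[-0.22,0.9,0.3],[-0.482,0.266,0.46],1],[[-0.22,0.9,0.3],[-0.482,0.266,0.46],1],[[-0.22,0.9,0.2],[-0.482,0.266,0.46],1]])

```text
clock: 2.35
tcp_pos: [0.5283, 0.1952, 0.2653]
orientation: [0.019, 0.452, 0.884, 0.114]
wrist_force: [0.9, 0.3, -0.4]
finger_gap: 0.0854
```

Emit:
move_arm(commands=[[[-0.22,0.9,0],[-0.482,0.266,0.46],1],[[-0.22,0.9,0],[-0.482,0.266,0.46],1],[[-0.22,0.9,0],[-0.482,0.266,0.46],1],[[0,0,0],[0,0,0],1],[[0,0,0],[0,0,0],1]])

```text
clock: 2.85
tcp_pos: [0.5017, 0.3036, 0.2625]
orientation: [0.003, 0.366, 0.93, 0.001]
wrist_force: [-0.4, -0.5, 0.5]
finger_gap: 0.0854
```

```bash
python3 - <<'E'
from h import *
f,K,W=cam("wrist"); np.savez("w4.npz",f=f,K=K,W=W); s=env.get_state();print(s["clock"],s["tcp_pos"],s["joint_pos"].round(2),np.abs(s["qvel"]).max()); print(proj(K,W,[.5,.305,.17]))
save("pics/w4.png",cv2.resize(f,(768,576)))
E
```

```text
2.9 [0.50185441 0.30248213 0.26267964] [ 0.41  0.33  0.1   1.33 -0.    1.16] 0.029339929641726124
[250.00379438 203.66097933]
```

View pics/w4.png

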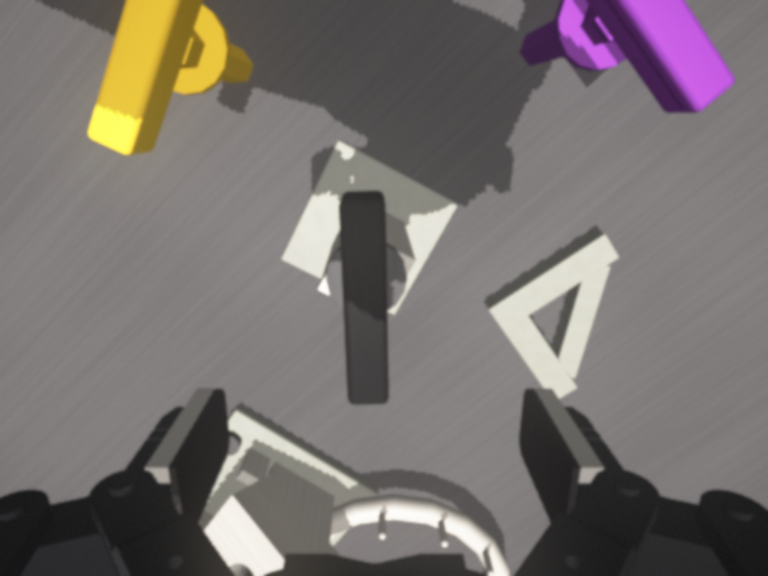

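The black bar runs from (242,129) to (245,268) in original pixels, upright in the wrist view. The yellow and purple look-alikes are at the top corners. I'll compute its pose.

```bash
python3 - <<'E'
from h import *
z=np.load("w4.npz");f,K,W=z["f"],z["K"],z["W"]
P=[onz(K,W,np.array(p)/1.5-.17,.17) for p in [(341,193),(383,193),(388,402),(350,402)]]
t=(P[0]+P[1])/2;b=(P[2]+P[3])/2; d=t-b;c=(t+b)/2
print(c,np.linalg.norm(d),np.degrees(np.arctan2(d[1],d[0])),np.linalg.norm(P[0]-P[1]),np.linalg.norm(P[2]-P[3]))
a=np.degrees(np.arctan2(d[1],d[0]))-90
print(a); c[2]=.158; plan(c,down(a))
E
```

```text
[0.49673819 0.30216891 0.17      ] 0.1002146582535697 138.51903798779898 0.01763217363659209 0.018353621032854997
48.51903798779898
shift units [-0.128 -0.008 -2.617] turn units [-0.004  0.045  0.202] |shift| mm 104.8 deg 1.7 clock 2.9
```

Emit:
move_arm(commands=[[[-0.05,0,-0.6],[0,0.02,0.1],1],[[-0.05,0,-0.6],[0,0.02,0.1],1],[[0,0,-0.6],[0,0,0],1],[[0,0,-0.5],[0,0,0],1],[[0,0,-0.33],[0,0,0],1]])

```text
clock: 3.4
tcp_pos: [0.4976, 0.3005, 0.1565]
orientation: [-0.0, 0.356, 0.935, 0.0]
wrist_force: [0.3, -0.6, -0.0]
finger_gap: 0.0854
```

Emit:
move_arm(commands=[[[0,0,0],[0,0,0],1],[[0,0,0],[0,0,0],-1],[[0,0,0],[0,0,0],-1],[[0,0,0],[0,0,0],-1],[[0,0,0],[0,0,0],-1]], newtons=80)

```text
clock: 3.9
tcp_pos: [0.498, 0.3034, 0.158]
orientation: [0.0, 0.354, 0.935, 0.001]
wrist_force: [0.2, -0.3, 0.3]
finger_gap: 0.0282
```

Emit:
move_arm(commands=[[[0,0,0],[0,0,0],-1],[[0,0,0],[0,0,0],-1],[[0,0,0],[0,0,0],-1]])

```text
clock: 4.2
tcp_pos: [0.4978, 0.3033, 0.1579]
orientation: [0.0, 0.354, 0.935, 0.001]
wrist_force: [-1.5, 0.1, 6.4]
finger_gap: 0.0185
```

Emit:
move_arm(commands=[[[0,0,0.3],[0,0,0],-1],[[0,0,0.6],[0,0,0],-1],[[0,0,0.8],[0,0,0],-1],[[0,0,0.8],[0,0,0],-1],[[0,0,0.8],[0,0,0],-1]])

```text
clock: 4.7
tcp_pos: [0.497, 0.303, 0.29]
orientation: [-0.001, 0.354, 0.935, -0.0]
wrist_force: [0.6, 0.4, -3.5]
finger_gap: 0.0188
```

Emit:
move_arm(commands=[[[0,0,0.6],[0,0,0],-1],[[0,0,0],[0,0,0],-1],[[0,0,0],[0,0,0],-1]])

```text
clock: 5.0
tcp_pos: [0.4975, 0.3032, 0.3125]
orientation: [-0.0, 0.354, 0.935, 0.0]
wrist_force: [-0.4, 0.2, -4.1]
finger_gap: 0.0189
```

```bash
python3 - <<'E'
from h import *
a=[]
for n in ["scene","side"]:
    f,K,W=cam(n); np.savez(f"{n}1.npz",f=f,K=K,W=W); a.append(f)
s=env.get_state(); print(s["clock"],s["tcp_pos"],s["wrist_force"])
save("pics/g1.png",cv2.resize(np.hstack(a),(800,300)))
f,K,W=cam("wrist"); save("pics/g1w.png",f)
E
```

```text
5.1 [0.4967544  0.30286572 0.31092922] [-0.39638492 -0.08708924 -3.89784979]
```

View pics/g1.png

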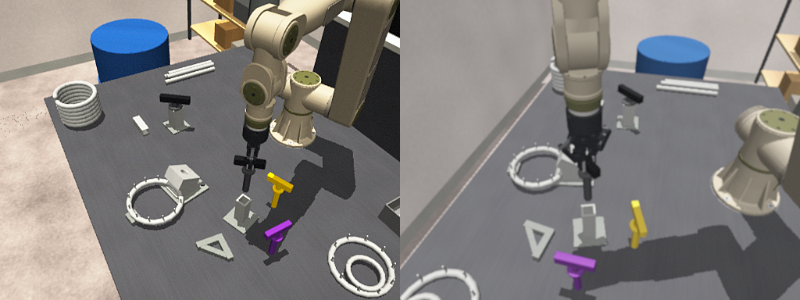

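View pics/g1w.png

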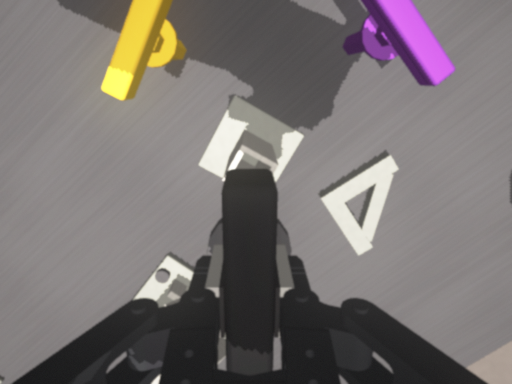

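```bash
python3 - <<'E'
from h import *
a=[];s=env.get_state();tip=s["tcp_pos"]+q2R(s["orientation"]).apply([0,0,.146]);print(tip)
for n in ["scene","side"]:
    z=np.load(f"{n}1.npz");f,K,W=z["f"],z["K"],z["W"];u=proj(K,W,tip);print(n,u,proj(K,W,s["tcp_pos"]))
    x,y=int(u[0])-30,int(u[1])-45; c=cv2.resize(f[y:y+60,x:x+60],(390,390),interpolation=cv2.INTER_CUBIC); print(x,y)
    cv2.circle(c,(int((u[0]-x+.5)*6.5),int((u[1]-y+.5)*6.5)),4,(255,0,0),1); a.append(c)
save("pics/t1.png",np.hstack(a))
E
```

```text
[0.49619923 0.30268313 0.16487762]
scene [315.11438894 243.64047321] [321.00291586 206.38394782]
285 198
side [241.60077036 255.76054998] [239.18713382 207.35227027]
211 210
```

View pics/t1.png

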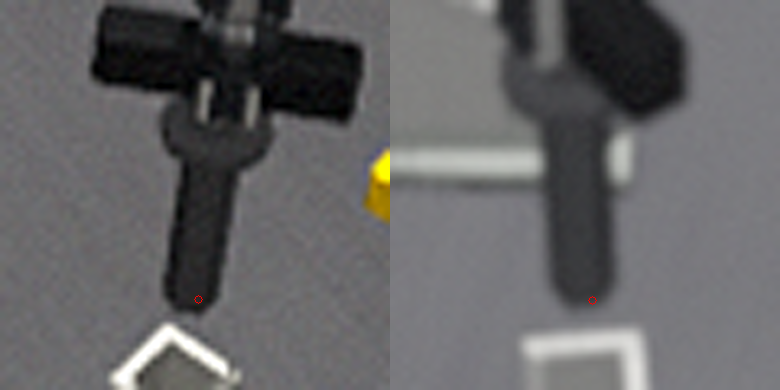

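```bash
cat >> h.py <<'E'
mouth=np.array([.6143,.061,.095]); F=FR(yaw)
def pose(dep,phi,L=.146): # tip dep below mouth, tool y at phi deg
    a=np.radians(phi); y=F@[np.cos(a),np.sin(a),0]; z=-F[:,2]
    return mouth+F[:,2]*(L-dep), np.column_stack([np.cross(y,z),y,z])
def where():
    s=env.get_state(); Rm=q2R(s["orientation"]).as_matrix(); tip=s["tcp_pos"]+.146*Rm[:,2]
    l=F.T@(tip-mouth); ya=F.T@Rm[:,1]
    print("clock",s["clock"],"tip in mouth mm",(l*1e3).round(1),"phi",np.degrees(np.arctan2(ya[1],ya[0])).round(1),"tilt",np.degrees(np.arccos(-Rm[:,2]@F[:,2])).round(2),"F(mouth frame)",(F.T@s["wrist_force"]).round(1),"torque",(F.T@s["ft_torque"]).round(2),"gap",s["finger_gap"],"j",s["joint_pos"].round(2))
E
python3 - <<'E'
from h import *
where(); plan(*pose(-.03,37.4)); 
print("inward 10mm units",(-F[:,2]*.01/.04).round(4),"x",(F[:,0]).round(4),"y",F[:,1].round(4),"cw 8deg",(-F[:,2]).round(4))
E
```

```text
clock 5.15 tip in mouth mm [-23.6 260.4  94.3] phi 41.2 tilt 30.2 F(mouth frame) [-1.6  0.  -2.3] torque [ 0.02 -0.01  0.05] gap 0.018799654143623137 j [0.41 0.32 0.21 1.46 0.   1.13]
shift units [ 0.784 -6.484 -1.586] turn units [ 0.743 -3.701  0.041] |shift| mm 268.8 deg 30.2 clock 5.15
inward 10mm units [ 0.1225  0.0249 -0.2165] x [0.8486 0.1727 0.5   ] y [-0.1994  0.9799  0.    ] cw 8deg [ 0.49    0.0997 -0.866 ]
```

Emit:
move_arm(commands=[[[0.1,-0.8,-0.1],[0.093,-0.463,0.005],-1],[[0.1,-0.8,-0.1],[0.093,-0.463,0.005],-1],[[0.1,-0.8,-0.2],[0.093,-0.463,0.005],-1],[[0.1,-0.8,-0.2],[0.093,-0.463,0.005],-1],[[0.1,-0.8,-0.2],[0.093,-0.463,0.005],-1]])

```text
clock: 5.65
tcp_pos: [0.5162, 0.1419, 0.279]
orientation: [0.139, 0.347, 0.923, 0.087]
wrist_force: [0.6, -0.1, -2.6]
finger_gap: 0.0188
```

Emit:
move_arm(commands=[[[0.1,-0.8,-0.2],[0.093,-0.463,0.005],-1],[[0.1,-0.8,-0.2],[0.093,-0.463,0.005],-1],[[0.08,-0.88,-0.3],[0.093,-0.463,0.005],-1],[[0,0,0],[0,0,0],-1],[[0,0,0],[0,0,0],-1]])

```text
clock: 6.15
tcp_pos: [0.5266, 0.043, 0.2505]
orientation: [0.219, 0.341, 0.904, 0.138]
wrist_force: [0.8, 0.3, -2.4]
finger_gap: 0.0188
```

```bash
python3 - <<'E'
from h import *
where(); plan(*pose(-.03,37.4)); a=[]
s=env.get_state();tip=s["tcp_pos"]+q2R(s["orientation"]).apply([0,0,.146])
for n in ["scene","side"]:
    f,K,W=cam(n); u=proj(K,W,tip);v=proj(K,W,mouth);print(n,u,v)
    x,y=int(u[0])-30,int(u[1])-40; c=cv2.resize(f[y:y+60,x:x+60],(390,390),interpolation=cv2.INTER_CUBIC); print(x,y)
    for q in (u,v): cv2.circle(c,(int((q[0]-x+.5)*6.5),int((q[1]-y+.5)*6.5)),4,(255,0,0),1)
    a.append(c)
save("pics/t2.png",np.hstack(a))
f,K,W=cam("wrist"); save("pics/t2w.png",f)
E
```

```text
clock 6.15 tip in mouth mm [ 0.2  0.  33.4] phi 37.2 tilt 0.06 F(mouth frame) [-0.5  0.2 -2.5] torque [ 0.02  0.79 -0.04] gap 0.018789689009132974 j [-0.17 -0.15 -0.6   0.63  0.18  0.6 ]
shift units [ 0.037  0.011 -0.077] turn units [-0.017 -0.007  0.018] |shift| mm 3.4 deg 0.2 clock 6.15
scene [240.3634833  209.30085095] [236.31760673 218.34812809]
210 169
side [229.92973658 190.29419573] [224.66745181 197.78097697]
199 150
```

View pics/t2.png

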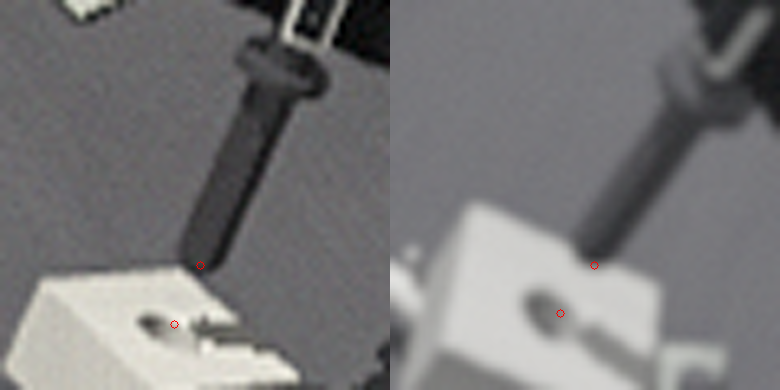

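View pics/t2w.png

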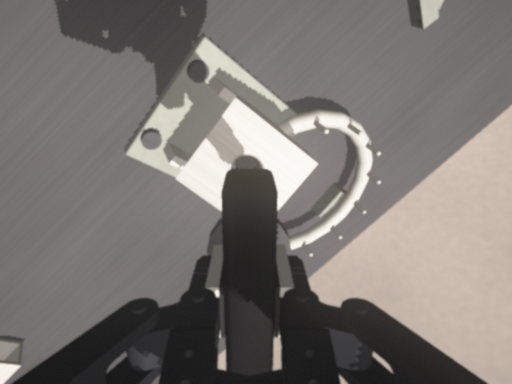

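```bash
python3 - <<'E'
from h import *
a=[];s=env.get_state();Rm=q2R(s["orientation"]).as_matrix();z=-Rm[:,2];tip=s["tcp_pos"]-.146*z
for n in ["scene","side"]:
    f,K,W=cam(n); np.savez(f"{n}2.npz",f=f,K=K,W=W)
    u=proj(K,W,tip)
    x,y=int(u[0])-18,int(u[1])-22; c=cv2.resize(f[y:y+40,x:x+40],(400,400),interpolation=cv2.INTER_CUBIC)
    for h in (0,.03,.06):
        q=proj(K,W,tip+h*z); print(n,h,q,((q-[x,y]+.5)*10).round(1)); cv2.circle(c,tuple(((q-[x,y]+.5)*10).astype(int)),2,(255,0,0),-1)
    q=proj(K,W,mouth);print(((q-[x,y]+.5)*10).round(1)); cv2.circle(c,tuple(((q-[x,y]+.5)*10).astype(int)),2,(0,0,255),-1)
    print(x,y); a.append(c)
save("pics/t3.png",np.hstack(a))
E
```

```text
scene 0 [239.71474607 209.2924798 ] [192.1 227.9]
scene 0.03 [243.46839696 200.97956186] [229.7 144.8]
scene 0.06 [247.28637728 192.52417854] [267.9  60.2]
[158.2 318.5]
221 187
side 0 [228.62050465 189.65911328] [191.2 231.6]
side 0.03 [233.60810256 182.66561195] [241.1 161.7]
side 0.06 [238.78481377 175.40694007] [292.8  89.1]
[151.7 312.8]
210 167
```

View pics/t3.png

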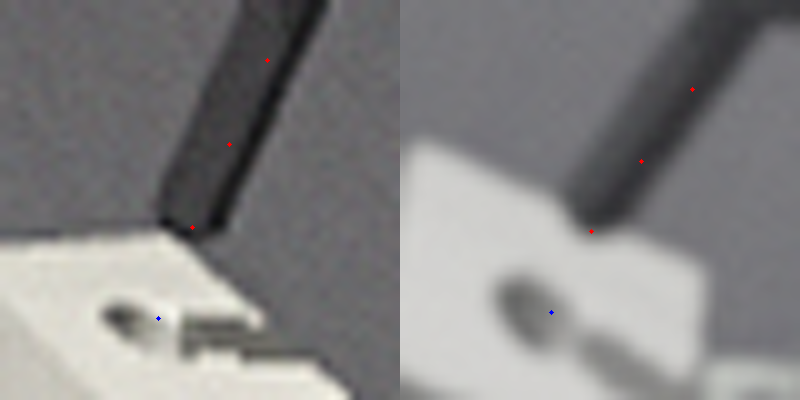

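```bash
python3 - <<'E'
from h import *
r=[]
for n,(dx,dy) in {"scene":(-1.6,.3),"side":(-1.1,0)}.items():
    z=np.load(f"{n}2.npz");K,W=z["K"],z["W"];r.append(ray(K,W,proj(K,W,mouth)+[dx,dy]));print(n,onz(K,W,proj(K,W,mouth)+[dx,dy],.095))
x,e=tri(r);print(x,e,(F.T@(x-mouth)*1e3).round(1))
E
```

```text
scene [0.61915566 0.05977012 0.095     ]
side [0.61736731 0.06173515 0.095     ]
[0.61840469 0.0583262  0.09242196] [np.float64(0.0005357728236811244), np.float64(0.000535772823681191)] [ 1.7 -3.4 -4. ]
```

```bash
sed -i 's/mouth=np.array(\[.6143,.061,.095\])/mouth=np.array([.616,.061,.095])/' h.py; python3 - <<'E'
from h import *
where(); plan(*pose(0.008,37.4))
E
```

```text
clock 6.4 tip in mouth mm [ 3.7  1.9 35.5] phi 37.5 tilt 0.29 F(mouth frame) [-1.7 -0.4 -2.3] torque [-0.01  0.86 -0.07] gap 0.019046911606542836 j [-0.16 -0.15 -0.6   0.63  0.18  0.6 ]
shift units [ 0.477  0.056 -0.98 ] turn units [-0.011  0.033 -0.017] |shift| mm 43.6 deg 0.3 clock 6.4
```

```bash
cat >> h.py <<'E'
def avg(n=8):
    P=[];Q=[];Fo=[]
    for i in range(n):
        s=env.get_state();P.append(s["tcp_pos"]);Q.append(q2R(s["orientation"]).as_quat());Fo.append(s["wrist_force"]); 
        if i<n-1: eyes.read_camera("side")
    return np.mean(P,0),np.std(P,0),R.from_quat(Q).mean(),np.mean(Fo,0)
E
python3 - <<'E'
from h import *
p,sd,r,fo=avg(); print(p,sd*1e3); Rm=r.as_matrix(); tip=p+.146*Rm[:,2]
print((F.T@(tip-mouth)*1e3).round(1),(F.T@fo).round(2))
for n in ("scene","side"):
    z=np.load(f"{n}2.npz");K,W=z["K"],z["W"]; print(n,[proj(K,W,tip-h*Rm[:,2]).round(1) for h in (0,.03,.06)], proj(K,W,mouth))
E
```

```text
[0.52903613 0.04471766 0.25341681] [0.17913863 0.26211832 0.18093162]
[ 3.2  1.6 35.4] [-1.71  0.   -2.61]
scene [array([239.7, 209.3]), array([243.5, 201. ]), array([247.3, 192.5])] [235.82148158 218.5447401 ]
side [array([228.6, 189.7]), array([233.6, 182.7]), array([238.8, 175.4])] [224.10029633 197.68755297]
```

Emit:
move_arm(commands=[[[0.09,0.01,-0.2],[0,0.006,-0.003],-1],[[0.09,0.01,-0.2],[0,0.006,-0.003],-1],[[0.1,0.01,-0.2],[0,0.006,-0.003],-1],[[0.1,0.015,-0.2],[0,0.006,-0.003],-1],[[0.1,0.015,-0.18],[0,0.006,-0.003],-1]])

```text
clock: 7.25
tcp_pos: [0.548, 0.0464, 0.2126]
orientation: [0.219, 0.34, 0.904, 0.138]
wrist_force: [-0.0, -0.2, -3.6]
finger_gap: 0.0192
```

Emit:
move_arm(commands=[[[0,0,0],[0,0,0],-1],[[0,0,0],[0,0,0],-1],[[0,0,0],[0,0,0],-1]])

```text
clock: 7.55
tcp_pos: [0.5479, 0.0465, 0.214]
orientation: [0.219, 0.34, 0.904, 0.138]
wrist_force: [0.1, 1.4, -3.8]
finger_gap: 0.0187
```

```bash
python3 - <<'E'
from h import *
where(); a=[]
s=env.get_state();tip=s["tcp_pos"]+q2R(s["orientation"]).apply([0,0,.146])
for n in ["scene","side"]:
    f,K,W=cam(n); u=proj(K,W,mouth)
    x,y=int(u[0])-20,int(u[1])-25; c=cv2.resize(f[y:y+40,x:x+40],(400,400),interpolation=cv2.INTER_CUBIC); a.append(c)
save("pics/t4.png",np.hstack(a))
E
```

```text
clock 7.55 tip in mouth mm [-0.8 -0.6 -8.1] phi 37.3 tilt 0.04 F(mouth frame) [-1.6  1.3 -3.5] torque [ 0.1   0.98 -0.03] gap 0.018733884111587468 j [-0.15 -0.08 -0.64  0.52  0.17  0.61]
```

View pics/t4.png

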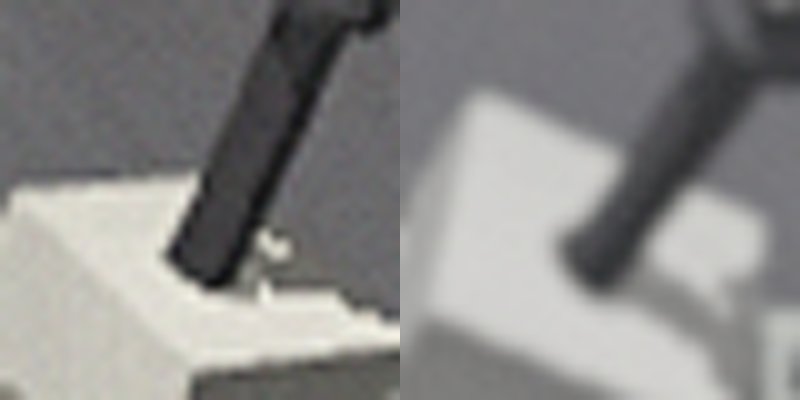

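Emit:
move_arm(commands=[[[0.06,0.01,-0.08],[0,0,0],-1],[[0.06,0.01,-0.08],[0,0,0],-1],[[0.06,0.015,-0.1],[0,0,0],-1],[[0.06,0.015,-0.1],[0,0,0],-1],[[0,0,0],[0,0,0],-1]])

```text
clock: 8.15
tcp_pos: [0.5572, 0.0491, 0.199]
orientation: [0.218, 0.34, 0.904, 0.138]
wrist_force: [-5.1, 3.2, 1.4]
finger_gap: 0.0191
```

```bash
python3 -c "
from h import *
where()"
```

```text
clock 8.15 tip in mouth mm [  0.    0.4 -25.9] phi 37.3 tilt 0.14 F(mouth frame) [-3.1  4.1  3.4] torque [ 1.09  1.35 -0.03] gap 0.01908505001939055 j [-0.14 -0.05 -0.65  0.48  0.17  0.62]
```

Emit:
move_arm(commands=[[[-0.005,0.03,0],[0,0,0],-1],[[0.025,0.005,-0.045],[0,0,0],-1],[[0.025,0.005,-0.045],[0,0,0],-1],[[0,0,0],[0,0,0],-1]])

```text
clock: 8.55
tcp_pos: [0.5591, 0.0497, 0.1987]
orientation: [0.22, 0.34, 0.904, 0.138]
wrist_force: [-24.8, -1.6, 25.4]
finger_gap: 0.0188
```

```bash
python3 -c "
from h import *
where()"
```

```text
clock 8.55 tip in mouth mm [  2.    0.1 -27.2] phi 37.3 tilt 0.14 F(mouth frame) [-8.6  3.4 34.3] torque [ 0.71  3.02 -0.06] gap 0.018782438965908393 j [-0.14 -0.04 -0.65  0.47  0.17  0.62]
```

Emit:
move_arm(commands=[[[-0.045,-0.008,0.06],[0,0,0],-1],[[0,0,0],[0,0,0],-1]])

```text
clock: 8.75
tcp_pos: [0.5577, 0.0496, 0.1991]
orientation: [0.22, 0.34, 0.904, 0.138]
wrist_force: [-7.4, -1.0, 5.7]
finger_gap: 0.0185
```

```bash
python3 -c "
from h import *
where()"
```

```text
clock 8.75 tip in mouth mm [  0.8   0.4 -26.1] phi 37.3 tilt 0.08 F(mouth frame) [-3.6  0.5  8.7] torque [0.56 1.48 0.01] gap 0.01851676969927695 j [-0.14 -0.05 -0.65  0.47  0.17  0.62]
```

Emit:
move_arm(commands=[[[0,0,0],[-0.184,-0.037,0.325],-1],[[0,0,0],[-0.184,-0.037,0.325],-1],[[0,0,0],[-0.184,-0.037,0.325],-1],[[0,0,0],[0,0,0],-1]])

```text
clock: 9.15
tcp_pos: [0.5573, 0.0495, 0.1984]
orientation: [0.229, 0.268, 0.928, 0.12]
wrist_force: [-8.9, 0.4, 5.5]
finger_gap: 0.0185
```

```bash
python3 -c "
from h import *
where()"
```

```text
clock 9.15 tip in mouth mm [ -0.1   0.4 -26.5] phi 46.3 tilt 0.03 F(mouth frame) [-4.8  2.2  9.1] torque [ 0.42  1.78 -0.06] gap 0.018524826878550303 j [-0.14 -0.05 -0.65  0.47  0.17  0.46]
```

Emit:
move_arm(commands=[[[-0.024,0.01,-0.0125],[0,0,0],-1],[[0,0,0],[0,0,0],-1]])

```text
clock: 9.35
tcp_pos: [0.5569, 0.0497, 0.1982]
orientation: [0.23, 0.268, 0.928, 0.12]
wrist_force: [-7.1, -0.4, 3.8]
finger_gap: 0.0188
```

```bash
python3 -c "
from h import *
where()"
```

```text
clock 9.35 tip in mouth mm [ -0.4   0.6 -26.5] phi 46.3 tilt 0.05 F(mouth frame) [-4.2  1.   6.8] torque [0.21 1.49 0.01] gap 0.018753650200427036 j [-0.14 -0.05 -0.65  0.47  0.17  0.47]
```

Emit:
move_arm(commands=[[[0,0,0],[0.184,0.037,-0.325],-1],[[0,0,0],[0.184,0.037,-0.325],-1],[[0,0,0],[0.184,0.037,-0.325],-1],[[0,0,0],[0,0,0],-1]])

```text
clock: 9.75
tcp_pos: [0.5571, 0.0502, 0.1977]
orientation: [0.219, 0.34, 0.904, 0.138]
wrist_force: [-1.5, 1.5, -2.6]
finger_gap: 0.019
```

```bash
python3 -c "
from h import *
where()"
```

```text
clock 9.75 tip in mouth mm [ -0.4   1.2 -27.1] phi 37.3 tilt 0.06 F(mouth frame) [-2.4  1.8 -1.7] torque [ 0.6   0.76 -0.05] gap 0.019036827244462682 j [-0.14 -0.05 -0.65  0.47  0.17  0.62]
```

Emit:
move_arm(commands=[[[0.037,0.008,-0.065],[0,0,0],-1],[[0,0,0],[0,0,0],-1]])

```text
clock: 9.95
tcp_pos: [0.5582, 0.0505, 0.1946]
orientation: [0.219, 0.34, 0.904, 0.138]
wrist_force: [-0.1, 1.4, -2.9]
finger_gap: 0.0187
```

```bash
python3 -c "
from h import *
where()"
```

```text
clock 9.95 tip in mouth mm [ -1.1   1.3 -30.4] phi 37.3 tilt 0.05 F(mouth frame) [-1.2  1.4 -2.6] torque [ 0.55  0.76 -0.05] gap 0.018725044618543987 j [-0.14 -0.04 -0.65  0.46  0.17  0.62]
```

It's sinking in freely at φ = 37.3°, now 30 mm deep. I'll continue in to 44 mm.

Emit:
move_arm(commands=[[[0.06,0.012,-0.106],[0,0,0],-1],[[0.06,0.012,-0.106],[0,0,0],-1],[[0.03,0.006,-0.053],[0,0,0],-1],[[0,0,0],[0,0,0],-1]])

```text
clock: 10.35
tcp_pos: [0.5641, 0.0517, 0.184]
orientation: [0.219, 0.34, 0.904, 0.138]
wrist_force: [0.7, 1.5, -4.1]
finger_gap: 0.0189
```

```bash
python3 -c "
from h import *
where()"
```

```text
clock 10.35 tip in mouth mm [ -1.2   1.3 -42.6] phi 37.3 tilt 0.06 F(mouth frame) [-1.2  1.3 -4. ] torque [0.63 0.73 0.09] gap 0.018911397214133915 j [-0.13 -0.02 -0.66  0.43  0.17  0.63]
```

Emit:
move_arm(commands=[[[0.025,0.005,-0.043],[0,0,0],-1],[[0,0,0],[0,0,0],-1]])

```text
clock: 10.55
tcp_pos: [0.565, 0.0518, 0.1831]
orientation: [0.219, 0.34, 0.904, 0.138]
wrist_force: [-2.6, 1.6, -1.1]
finger_gap: 0.0191
```

```bash
python3 -c "
from h import *
where()"
```

```text
clock 10.55 tip in mouth mm [ -0.8   1.2 -43.8] phi 37.3 tilt 0.03 F(mouth frame) [-2.5  2.1  0.2] torque [ 0.75  1.01 -0.04] gap 0.019083032006512558 j [-0.13 -0.01 -0.66  0.43  0.16  0.63]
```

Emit:
move_arm(commands=[[[0,0,0],[0.3675,0.075,-0.65],-1],[[0,0,0],[0.3675,0.075,-0.65],-1],[[0,0,0],[0.3675,0.075,-0.65],-1],[[0,0,0],[0.3675,0.075,-0.65],-1],[[0,0,0],[0.3675,0.075,-0.65],-1]])

```text
clock: 11.05
tcp_pos: [0.5655, 0.0523, 0.1834]
orientation: [0.176, 0.564, 0.784, 0.191]
wrist_force: [-0.4, 3.5, -2.7]
finger_gap: 0.0188
```

```bash
python3 -c "
from h import *
where()"
```

```text
clock 11.05 tip in mouth mm [  0.1   1.8 -43.8] phi 7.1 tilt 0.13 F(mouth frame) [-1.1  3.6 -2.4] torque [1.07 0.49 0.23] gap 0.018845414698057648 j [-0.13 -0.01 -0.66  0.43  0.17  1.16]
```

Emit:
move_arm(commands=[[[0,0,0],[0.306,0.0625,-0.54],-1],[[0,0,0],[0.306,0.0625,-0.54],-1],[[0,0,0],[0.306,0.0625,-0.54],-1],[[0,0,0],[0.306,0.0625,-0.54],-1],[[0,0,0],[0,0,0],-1]])

```text
clock: 11.55
tcp_pos: [0.5658, 0.0521, 0.1837]
orientation: [0.141, 0.69, 0.676, 0.218]
wrist_force: [1.5, 2.8, -1.4]
finger_gap: 0.0187
```

```bash
python3 -c "
from h import *
where()"
```

```text
clock 11.55 tip in mouth mm [  0.6   1.4 -43.7] phi -12.7 tilt 0.14 F(mouth frame) [ 1.1  2.4 -2.3] torque [0.99 0.16 0.01] gap 0.01874275653305394 j [-0.13 -0.01 -0.66  0.43  0.17  1.5 ]
```

Emit:
move_arm(commands=[[[0,0,0],[0.184,0.037,-0.325],-1],[[0,0,0],[0.184,0.037,-0.325],-1],[[0,0,0],[0.184,0.037,-0.325],-1]])

```text
clock: 11.85
tcp_pos: [0.566, 0.0519, 0.1837]
orientation: [0.124, 0.74, 0.62, 0.229]
wrist_force: [1.1, 2.7, -2.2]
finger_gap: 0.0186
```

```bash
python3 -c "
from h import *
where()"
```

```text
clock 11.85 tip in mouth mm [  0.8   1.2 -43.7] phi -21.7 tilt 0.16 F(mouth frame) [ 0.3  2.5 -2.7] torque [0.82 0.05 0.27] gap 0.018582954889677164 j [-0.13 -0.01 -0.66  0.42  0.17  1.66]
```

Emit:
move_arm(commands=[[[0,0,0],[0.184,0.037,-0.325],-1],[[0,0,0],[0.184,0.037,-0.325],-1]])

```text
clock: 12.05
tcp_pos: [0.5661, 0.0519, 0.1838]
orientation: [0.112, 0.772, 0.58, 0.235]
wrist_force: [1.5, 3.6, -1.8]
finger_gap: 0.0188
```

```bash
python3 -c "
from h import *
where()"
```

```text
clock 12.05 tip in mouth mm [  0.9   1.1 -43.7] phi -27.6 tilt 0.17 F(mouth frame) [ 1.   3.2 -2.7] torque [0.74 0.13 0.53] gap 0.018833675395850746 j [-0.13 -0.01 -0.66  0.42  0.17  1.76]
```

Emit:
move_arm(commands=[[[0,0,0],[0.184,0.037,-0.325],-1],[[0,0,0],[0.184,0.037,-0.325],-1]])

```text
clock: 12.25
tcp_pos: [0.5661, 0.0518, 0.1838]
orientation: [0.099, 0.801, 0.539, 0.241]
wrist_force: [2.4, 3.4, -2.9]
finger_gap: 0.019
```

```bash
python3 -c "
from h import *
where()
f,K,W=cam('wrist'); save('pics/e1.png',f)"
```

```text
clock 12.25 tip in mouth mm [  1.    1.  -43.7] phi -33.6 tilt 0.18 F(mouth frame) [ 1.2  2.8 -4.1] torque [0.66 0.15 0.74] gap 0.019028778194192724 j [-0.13 -0.01 -0.66  0.42  0.17  1.87]
```

View pics/e1.png

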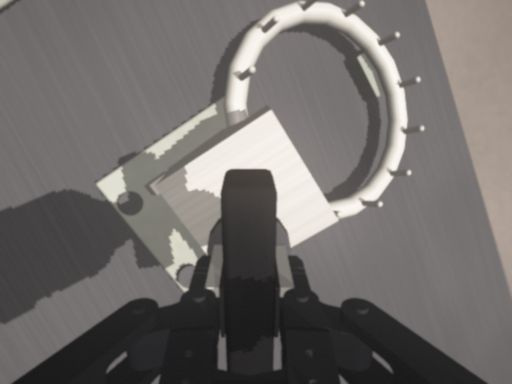

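Emit:
move_arm(commands=[[[0,0,0],[-0.245,-0.05,0.433],-1],[[0,0,0],[-0.245,-0.05,0.433],-1],[[0,0,0],[0,0,0],-1],[[0,0,0],[0,0,0],1],[[0,0,0],[0,0,0],1]])

```text
clock: 12.8
tcp_pos: [0.5654, 0.051, 0.1833]
orientation: [0.116, 0.763, 0.593, 0.232]
wrist_force: [-1.2, 0.4, 0.7]
finger_gap: 0.0471
```

Emit:
move_arm(commands=[[[0,0,0],[0,0,0],1],[[0,0,0],[0,0,0],1],[[0,0,0],[0,0,0],1],[[0,0,0],[0,0,0],1]])

```text
clock: 13.2
tcp_pos: [0.5651, 0.0516, 0.183]
orientation: [0.115, 0.762, 0.593, 0.232]
wrist_force: [-0.2, 0.1, 0.1]
finger_gap: 0.0853
```

```bash
python3 -c "
from h import *
where()
f,K,W=cam('wrist'); save('pics/e2.png',f)"
```

```text
clock 13.2 tip in mouth mm [ -0.7   1.  -43.9] phi -25.7 tilt 0.05 F(mouth frame) [-0.2  0.2  0.2] torque [-0.07  0.47 -0.  ] gap 0.08530372733968263 j [-0.13 -0.01 -0.66  0.43  0.16  1.73]
```

View pics/e2.png

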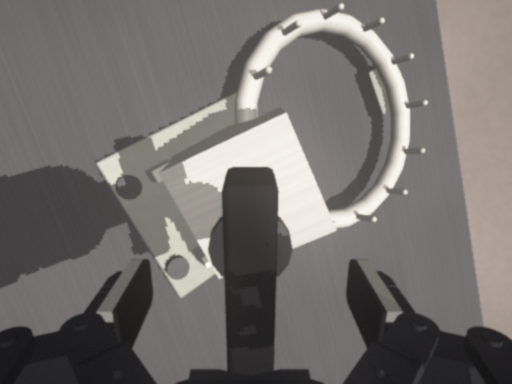

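Emit:
move_arm(commands=[[[-0.196,-0.04,0.346],[0,0,0],1],[[-0.245,-0.05,0.433],[0,0,0],1],[[-0.245,-0.05,0.433],[0,0,0],1],[[-0.245,-0.05,0.433],[0,0,0],1],[[-0.245,-0.05,0.433],[0,0,0],1]])

```text
clock: 13.75
tcp_pos: [0.5175, 0.0421, 0.2667]
orientation: [0.115, 0.762, 0.593, 0.232]
wrist_force: [-0.5, -0.6, -0.7]
finger_gap: 0.0856
```

Emit:
move_arm(commands=[[[-0.245,-0.05,0.433],[0,0,0],1],[[0,0,0],[0,0,0],1],[[0,0,0],[0,0,0],1]])

```text
clock: 14.05
tcp_pos: [0.5085, 0.0401, 0.2834]
orientation: [0.115, 0.762, 0.593, 0.233]
wrist_force: [0.5, 0.8, 0.5]
finger_gap: 0.0856
```

```bash
python3 - <<'E'
from h import *
where()
f,K,W=cam('wrist'); a=f
ang=None
s=env.get_state(); save('pics/e3.png',f); np.savez("w9.npz",f=f,K=K,W=W)
b=[cam(n)[0] for n in("scene","side")]; save("pics/e4.png",cv2.resize(np.hstack(b),(800,300)))
E
```

```text
clock 14.05 tip in mouth mm [-0.4  0.9 72. ] phi -25.7 tilt 0.1 F(mouth frame) [0.8 0.6 0.1] torque [0.   0.44 0.04] gap 0.08558193412040005 j [-0.19 -0.21 -0.56  0.72  0.19  1.68]
```

View pics/e3.png

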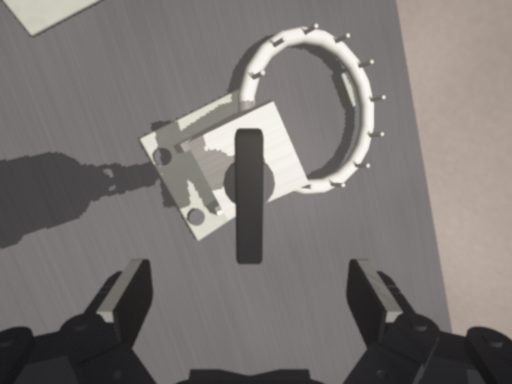

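View pics/e4.png

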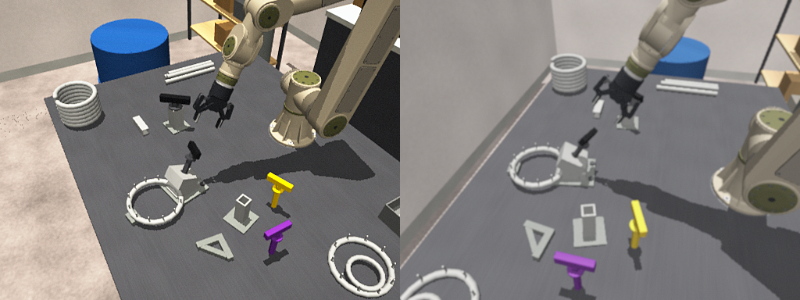

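```bash
python3 -c "
from h import *
print(job.hand_in())"
```

```text
the job is handed in; nothing more can be done
None
```

The smaller key is home in the clamp screw, the screw is turned clockwise to its stop, and the gripper is open and clear. I handed the job in at about 14 s on the robot clock, and it reports no verdict.

**What I did:** I took the left black key (handle measured 100 mm; the right one about 140 mm) and read the socket's turn from a wrist picture looking down the hole. The key went in, and after a small sideways shift and a 9 degree turn there and back it sank freely until it bottomed with its tip 43.8 mm below the mouth. I then turned it clockwise until the torque climbed from 0.27 to 0.74 N m.

**Last checks:**
- **Screw:** The released handle stands 63 degrees clockwise of where it went in. Taking off at most 20 degrees of play, the screw has turned at least 0.75 rad.
- **Key:** In the last readings before I let go, the tip was 43.7 mm down with the shaft within 0.2 degrees of the hole's axis. After release, the pictures show the key still standing in the hole.
- **Bystanders:** The larger key, offcut and welding square look unmoved in the last scene and side pictures. I did not measure them.
- **Gripper:** It stands about 115 mm back along the axis, with the force reading near zero.

**Disagreements:**
- The fixed cameras and the wrist camera put the mouth about 3 mm apart in x, so I aimed between them.
- The first contact in the hole was off centre. It pressed with about 37 N along the shaft before I backed off and re-centred. That is well above the light push of 5 to 8 N, but it was a load through the key, below the 120 N wrist limit.

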